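Take the battery off the glaze sprayer, bleed it and put the battery on charge

ROBOT

A 6-joint arm with a two-finger parallel gripper is mounted at the origin on the work surface. World frame = base frame: x ahead of the robot, y to its left, z up, the work surface at z = 0. Lengths are in mm, angles in rad, forces in N, time in s.
With the tool pointing down it reaches from about 300 to 775 mm from the base axis. Payload 14.6 kg.
Tool frame: the origin (TCP) lies at the very end of the fingers, on their centre line; the grasp point (between the pads) lies 19 mm behind it; z points along the fingers, y is the line along which they close (so a half turn about z gives the same grasp; the last joint's range is limited). The gripper opens to 94 mm and grips with 3 to 60 N. Pads are 16 mm wide; open, the fingers measure 119 mm over their backs; the gripper's body (75 mm by 177 mm) begins 78 mm behind the grasp point.
Start: joints at [1.079, 0.3, 1.521, -0, 1.321, -0.067], TCP at [226.672, 501.108, 205.446] pointing down, gripper open.
Joint ranges: [-3.03, 3.03], [-0.79, 2.21], [0.23, 2.52], [-1.04, 4.18], [0, 3.07], [-2.55, 2.55]. Speed limits (rad/s): [2.22, 2.22, 2.57, 3.14, 3.14, 3.14].

INTERFACE

Orientations are given as [roll, pitch, yaw] about the fixed x, y, z axes, in that order (R = Rz(yaw) Ry(pitch) Rx(roll)).
In Python, from cell import manip, camera, get_calibration gives the robot as it stands. The module is installed in compiled form; this text tells all that it offers.
- The arm moves only by the tool jog_arm, never from a script. Its argument "plan" is one flat list of numbers, 6 for each row, row after row: the shift along the world's x, y, z in m, then the turn, a rotation vector about the world's x, y, z in degrees. A call has 1 to 20 rows; each row is the pose to reach, as a shift and turn from the pose commanded when the call began; what a row does not reach only later rows make up. A row lasts 1/10 s, in which the tool goes at most 50 mm and 8.59 degrees, less where a joint would pass 70% of its speed; a pose out of reach is approached as far as the arm can. A call with a gripper value outside its range is refused whole. "claw" is the finger opening in m, from 0 to 0.094, set as the call begins (left out, the last holds). The fingers move at their own pace and stop on an object; "force" is the grip in N (left out, the last holds). Time passes only in rows, so rows that repeat a pose let the fingers close. It gives the time, the measured TCP pose, the force, the opening and the grip force at its end, in the units of the state.
- manip.read_state(): the state, without advancing time (a new reading comes with each control period).
- camera(name): name is "side" or "top" or "wrist"; returns (picture, depth): 480x640x3 uint8, red, green, blue; 480x640 float32, mm along the optical axis (not along the pixel's ray), 0 where there is no reading.
- get_calibration(name): a dict with "fx", "fy", "cx", "cy" (pixels), "origin" and "attitude" of the camera in the world. Camera axes: x right, y down, z forward; pixel columns grow to the right and rows downward; lengths in mm; the calibration is good to about 2 mm. A picture is of the moment at which its call begins: read the wrist's pose just before it. get_calibration takes no time and is no camera call; for the wrist camera it gives the pose at the moment of the call.
- manip.sign_off(): hands the job in; it is judged then, once.
The state is a dict: "clock": time; "joints": joint angles; "qd": joint speeds; "effort": joint torques, N m; "eef_pos": TCP position; "eef_rot": TCP orientation; "wrist_force": force on the tool from outside, world axes, zero at the start; "moment": the same for the moment, N m; "finger_gap": finger opening in mm; "finger_force": force on a finger pad.
Only numpy, scipy, OpenCV 4.12 (cv2) and the standard library are available. Lean on these libraries where they do the work, as an engineer would, in place of code of your own. Each camera call takes 0.05 s, during which the arm holds its last target. There are 200 camera calls.

TASK

The cordless glaze sprayer is parked upside down in its stand with its battery pack still latched in the grip: pinch in the pack's yellow snap tab, draw the pack straight up and out, and stand it upright on the plywood ware board. With the pack standing there, squeeze the sprayer's orange trigger fully home to bleed it, and let it go. Then take the pack by its other pair of sides, because the charger's bays are too tight for fingers beside the tab, and set it down gently, upright and fully home in the free bay with the green light, without dropping the pack, shifting or toppling the spare packs or anything else on the bench.

Things in the scene. Friction and masses are not known exactly. Their poses are not given: they have to be found in the camera images.
- pack: Battery pack, 0.25 to 0.45 kg: black stem 34 x 34 x 55 mm tall under a red head 56 (x) x 46 (y) x 46 mm, 101 mm in all; the head spans z = 55 to 101 mm. Origin: centre of the stem's underside, z up. The yellow snap tab stands out of the head's +y face; the other three faces are plain and rigid. At the start the stem sits 55 mm deep in the sprayer's grip: lift 60 mm straight up to clear it.
- tab_face (a point): Middle of the yellow snap tab's outer face (30 mm along pack x, 34 mm tall), at pack y = 29.5, z = 81 mm when out. Pressing moves it along pack -y. Pinch the head across y (one finger on the tab, one on the -y face), above pack z = 57 mm to clear the grip's rim at 55 mm: 52.5 mm wide with the tab out, 46.5 mm pressed.
- tab (a joint): Travel of the snap tab, m: 0 out (sprung), 0.006 pressed to its stop. While it is out a barb on the pack's stem holds under a lip in the sprayer's grip, and pulling does not free the pack: keep it pressed while lifting. It unlatches at 0.0015 to 0.0045; 1.5 N to start, 4 N at the stop.
- gun: White glaze sprayer fixed upside down in a steel stand (plate 150 x 110 mm). Origin: on the bench below the grip's axis; z up, nozzle to +x. The grey grip points up: x -22 to +22, y -22 to +28 mm, top rim z = 190 mm; the pack starts in it with the same axes, its origin at (0, 0, 135) mm. Barrel along x from -65 to +130 mm, top z = 98 mm; cup neck, radius 18 mm at x = 90 mm, top z = 112 mm.
- trigger (a joint): The orange trigger, rad: 0 at rest, 0.2 squeezed home (stop). Sprung, about 2 N to start and 6 N home at its free end; it returns by itself.
- trigger_end (a point): Front face of the orange trigger's free end (blade 24 mm wide, hinged at gun x = 26, z = 100 mm, end at z = 159 mm): at gun x = 41, z = 157 mm at rest, 12 mm to -x when squeezed. Squeeze from above against the grip's rear face (gun x = -22 mm), fingers along gun x, tips at gun z = 130 mm: 63 mm across at rest, 51 mm squeezed (middle then at gun x = 3.5 mm).
- ware_board: Plywood board 160 x 160 x 12 mm lying fixed on the bench, where the pack is put down. Origin: centre of its underside; top at z = 12 mm.
- charger: Grey charger 100 (x) x 226 (y) x 30 mm, fixed; origin at the centre of its underside. Three bays along its y at -74, 0, +74 mm: pockets 44 x 44 mm, open above, floor z = 10, rim z = 30 mm. Upright dividers, 4 mm thick, x -25 to +25 mm, up to z = 100 mm, stand at y = -111, -37, 37, 111 mm. Two bays hold spare packs. A pack stands in a bay upright on its stem, its x along the charger's x, either way round.
- free_bay: The green pad on the floor of the free bay (and the green light on the rim in front of it). Origin: centre of the bay's floor, 10 mm above the bench; axes parallel to the charger's. The free bay may be any of the three.
- spare_a: A spare pack standing in a bay, same shape and size as the pack (its tab does not move), loose. Origin: centre of its underside. Leave it.
- spare_b: The other spare pack, as spare_a.
- banding_wheel: Fixed turntable, blue disc 160 mm across, its top 44 mm above the bench. Origin: centre of its underside.
- vase: Unfired clay vase, 128 mm across, 142 mm tall, standing loose on the banding wheel, 0.7 kg. Origin: centre of its underside. Leave it.
- glaze_jar: Blue glaze jar, 64 mm across, 90 mm tall, loose. Origin: centre of its underside. Leave it.
- brush_pot: White pot 72 mm across and 100 mm tall with brushes reaching up to 200 mm, loose. Origin: centre of its underside. Leave it.
- palette: White plate 130 mm across, 20 mm high, loose. Origin: centre of its underside. Leave it.
There are look-alikes about, which are no part of the job. Leave any turquoise look-alike of the pack alone.

How it is judged (in metres and radians):
On the way, in this order (a step that is already met when the one before it is completed fails the run):
1. the pack is unlatched and lifted clear of the grip (z of pack in the frame of gun above 0.193 m), for 0.05 s.
2. the pack stands upright on the ware board, let go (z of pack in the frame of ware_board between 0.009 and 0.016 m and x of pack in the frame of ware_board between -0.08 and 0.08 m and y of pack in the frame of ware_board between -0.08 and 0.08 m and angle between pack's own z axis and vertical below 0.12 rad and contact force between pack and the fingers below 0.1 N and linear speed of pack below 0.02 m/s), for 0.2 s.
3. with the pack standing on the ware board, the trigger is squeezed home (over 0.16 of 0.2 rad) for 0.2 s (z of pack in the frame of ware_board between 0.009 and 0.016 m and x of pack in the frame of ware_board between -0.08 and 0.08 m and y of pack in the frame of ware_board between -0.08 and 0.08 m and angle between pack's own z axis and vertical below 0.12 rad and value of joint trigger above 0.16 rad), for 0.2 s.
4. the trigger is let go and back at rest (value of joint trigger below 0.03 rad), for 0.1 s.
At the end, for the whole second after the job is handed in: the pack stands released and at rest on the floor of the free bay (within 10 mm of its centre, within 4 mm of its floor, upright within 0.1 rad, its x axis within 0.35 rad of the charger's x axis either way round), and the trigger is back at rest (under 0.03 rad) (horizontal distance between pack and free_bay below 0.01 m and z of pack in the frame of free_bay between -0.004 and 0.004 m and angle between pack's own z axis and vertical below 0.1 rad and angle between the x axis of pack and the x axis of charger, either way round below 0.35 rad and contact force between pack and the fingers below 0.1 N and linear speed of pack below 0.02 m/s and value of joint trigger below 0.03 rad); the robot touches nothing.
It fails at once if a spare pack is shifted by more than 20 mm or tipped over 0.35 rad ((distance of spare_a from where it was at the start of the episode above 0.02 m or angle between spare_a's own z axis and vertical above 0.35 rad) or (distance of spare_b from where it was at the start of the episode above 0.02 m or angle between spare_b's own z axis and vertical above 0.35 rad)).
It fails at once if the vase, glaze jar, brush pot or palette is shifted by more than 30 mm or tipped over 0.35 rad ((distance of vase from where it was at the start of the episode above 0.03 m or angle between vase's own z axis and vertical above 0.35 rad) or (distance of glaze_jar from where it was at the start of the episode above 0.03 m or angle between glaze_jar's own z axis and vertical above 0.35 rad) or (distance of brush_pot from where it was at the start of the episode above 0.03 m or angle between brush_pot's own z axis and vertical above 0.35 rad) or (distance of palette from where it was at the start of the episode above 0.03 m or angle between palette's own z axis and vertical above 0.35 rad)).
It fails at once if the pack is dropped: it moves faster than 0.5 m/s with no finger touching it (contact force between pack and the fingers below 0.1 N and linear speed of pack above 0.5 m/s).
It also fails if it takes over 72 s, if anything falls off the work surface, if the arm or the gripper's body presses on something with over 40 N, if the wrist force passes 120 N, or if a joint passes its speed limit or range.

## Working session

There is one attempt and no reset: what is moved stays moved. The work goes in short steps, Python scripts to look and compute and a tool call to move; the robot and the scene stay as the last step left them, time stands still between calls to the robot, and variables do not carry over. Pictures are saved under pics/ and viewed, at most 10 in all, crops included, and the job is handed in when it is done.

Besides the shell and the picture viewer there is one more tool, called after "Emit:" by a JSON object that holds its "method" and its "body", one argument or row to a line. jog_arm: Moves the arm, as the interface text tells. Its arguments: {"type":"object","properties":{"plan":{"type":"array"},"claw":{"type":"number"},"force":{"type":"number"}},"required":["plan"]}

```bash
mkdir -p pics
cat > h.py <<'E'
import numpy as np, cv2
from cell import manip, camera, get_calibration
from scipy.spatial.transform import Rotation as R
def grab(n,save=None):
    c=get_calibration(n); im,d=camera(n)
    if save: cv2.imwrite('pics/'+save,im[:,:,::-1])
    np.savez('%s.npz'%n,im=im,d=d,o=np.array(c['origin']),a=np.array(c['attitude']),k=[c['fx'],c['fy'],c['cx'],c['cy']])
    return im,d,c
def load(n): return np.load('%s.npz'%n)
def rot(a):
    a=np.array(a); return a if a.shape==(3,3) else R.from_euler('xyz',a).as_matrix()
def ray(f,u,v):
    k=f['k']; return rot(f['a'])@np.array([(u-k[2])/k[0],(v-k[3])/k[1],1.])
def plane(f,u,v,z):
    r=ray(f,u,v); o=f['o']; return o+r*(z-o[2])/r[2]
def cloud(f):
    d=f['d']; k=f['k']; v,u=np.mgrid[:480,:640]
    p=np.stack([(u-k[2])/k[0]*d,(v-k[3])/k[1]*d,d],-1)
    return p@rot(f['a']).T+f['o']
E
python3 - <<'E'
from h import *
for n in ['side','top']:
    im,d,c=grab(n,n+'1.png'); print(n,c,(d>0).mean())
print(manip.read_state())
E
```

```text
side {'fx': 449.3298333132338, 'fy': 449.3298333132338, 'cx': 321.6790160955126, 'cy': 243.8105318863365, 'origin': array([334.83956782, 615.50226261, 810.63238745]), 'attitude': array([-2.38530813, -0.01287345, -2.70504426])} 0.9959505208333334
top {'fx': 523.8065152553097, 'fy': 523.8065152553097, 'cx': 318.0740346813298, 'cy': 243.18444534021015, 'origin': array([ 356.17976969,   12.11654668, 1336.93684319]), 'attitude': array([-2.95969164,  0.02169373, -1.59488661])} 0.9961263020833333
{'clock': 0.1, 'joints': array([ 1.07938109e+00,  3.00385089e-01,  1.52149003e+00,  3.27734385e-05,
        1.32068379e+00, -6.65900318e-02]), 'qd': array([-1.75724906e-03, -2.48103740e-03, -1.75412057e-03, -4.90865895e-05,
        3.21745143e-03,  5.89490703e-04]), 'effort': array([ 1.75564976e-03, -5.32648301e+01, -3.53274643e+01,  7.09791784e-02,
        2.36307346e-02, -1.20050831e-04]), 'eef_pos': array([226.57532073, 500.92243191, 204.97202372]), 'eef_rot': array([-3.14063065e+00, -9.59708019e-05,  2.71675928e+00]), 'wrist_force': array([ 0.08150623, -0.53424619, -0.11473558]), 'moment': array([ 0.02198369,  0.00036716, -0.0265975 ]), 'finger_force': 0.0, 'finger_gap': 93.98811671082136}
```

View pics/top1.png

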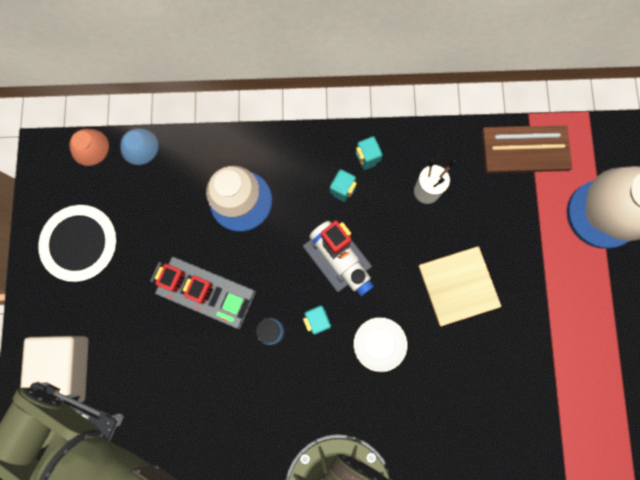

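View pics/side1.png

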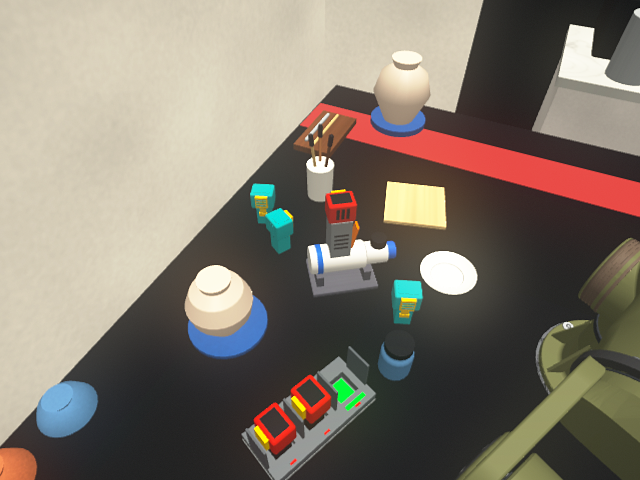

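The wanted pack is the red head in the gun, top (336,236) / side (341,205). Look-alikes are the red spares at top (169,277) and (197,289), and the turquoise ones at (369,151), (343,184) and (317,319). The free bay is the green one at (233,303), and the board is at (459,286).

```bash
cat > m1.py <<'E'
from h import *
f=load('top'); im=f['im']; P=cloud(f); hsv=cv2.cvtColor(im,cv2.COLOR_RGB2HSV)
H,S,V=[hsv[...,i].astype(int) for i in range(3)]
def comps(name,m,zlo,zhi,minA=25):
    m=(m&(P[...,2]>zlo)&(P[...,2]<zhi)).astype(np.uint8)
    n,l,s,c=cv2.connectedComponentsWithStats(m)
    for i in range(1,n):
        if s[i,4]<minA: continue
        q=P[l==i]; r=cv2.minAreaRect(q[:,:2].astype(np.float32))
        print(name,c[i].round(),s[i,4],'med',np.median(q,0).round(1),'rect',np.round(r[0],1),np.round(r[1],1),round(r[2],1))
red=(((H<8)|(H>172))&(S>150)&(V>80)); yel=((H>20)&(H<35)&(S>150)&(V>120))
comps('red',red,60,260); comps('yel',yel,60,260,8)
comps('green',(H>45)&(H<75)&(S>120)&(V>90),-5,60)
comps('blue',(H>105)&(H<125)&(S>150)&(V>80),-5,130)
comps('board',(H>15)&(H<32)&(S>40)&(S<150)&(V>150),0,40,500)
comps('grey',(S<60)&(V>60)&(V<150),22,40,60)
comps('orange',(H>8)&(H<18)&(S>170),100,200,4)
comps('turq',(H>82)&(H<96)&(S>120),30,130)
comps('plate',(S<40)&(V>180),3,40,300)
E
python3 m1.py; sed -i "s/f=load('top')/import sys;f=load(sys.argv[1] if len(sys.argv)>1 else 'top')/" m1.py; echo SIDE; python3 m1.py side
python3 - <<'E'
import cv2
a=cv2.imread('pics/top1.png')[200:310,280:390];b=cv2.imread('pics/side1.png')[170:310,280:420]
cv2.imwrite('pics/crop1.png',cv2.hconcat([cv2.resize(a,(400,400)),cv2.resize(b,(400,400))]))
E
```

```text
red [336. 238.] 311 med [565.8  -6.7 234.7] rect [574.4  -6.8] [56.7 46.4] 35.6
red [171. 278.] 286 med [507.9 380.5 109.6] rect [513.2 395. ] [59.4 54.5] 67.2
red [199. 290.] 266 med [477.9 313.4 109.7] rect [483.6 327.4] [59.3 52.6] 65.8
green [231. 302.] 107 med [455.4 259.2  10.5] rect [451.8 256.1] [33.8 35.3] 67.0
blue [587. 222.] 1044 med [ 626.4 -643.9   19.2] rect [ 638.6 -660.1] [172.   94.7] 25.2
blue [238. 222.] 492 med [654.9 232.   43.9] rect [657.6 243. ] [125.7  46.3] 86.2
blue [365. 288.] 130 med [475.  -75.7  82.2] rect [479.  -80.9] [18.4 49.2] 36.3
board [459. 286.] 4086 med [ 480.9 -318.5   11.4] rect [ 483.7 -320.2] [162.9 164.5] 16.0
grey [197. 275.] 428 med [534.2 349.4  29.9] rect [493.7 331.9] [202.2  84.3] 65.9
grey [187. 303.] 322 med [464.9 386.2  29.6] rect [447.2 337.6] [227.8  34.3] 68.4
grey [ 83. 368.] 220 med [301.9 619.7  30.7] rect [300.3 619.9] [154.1   8.7] 1.9
orange [342. 255.] 4 med [547.4 -23.  144.6] rect [547.4 -22.5] [2.5 7.6] 21.7
turq [371. 151.] 447 med [ 812.3 -102.6   99.4] rect [ 818.4 -101.2] [57.2 46.5] 19.9
turq [342. 184.] 442 m
[... 1680 characters left out ...]
 [32.4 46.8] 67.1
grey [307. 430.] 69 med [475.5 358.9  30.2] rect [473.8 343.6] [53.6 18.5] 69.9
grey [257. 454.] 88 med [531.9 424.7  29.5] rect [530.1 423.1] [ 7.7 93.7] 64.1
orange [354. 233.] 87 med [546.8 -18.6 142. ] rect [546.1 -24.2] [11.8 23.7] 17.2
turq [273. 214.] 1131 med [745.3 -30.1  97.5] rect [778.5 -60.3] [ 65.9 169.8] 46.9
turq [406. 293.] 649 med [408.3  49.1 100.3] rect [404.3  40.5] [56.5 46.9] 22.2
plate [134. 116.] 3603 med [1432.8 -280.3   21.8] rect [1432.9 -688.6] [1774.7   17.2] 89.9
plate [449.   5.] 485 med [  747.5 -1802.5    17.8] rect [  801.  -1805.1] [ 45.1 381.5] 89.3
plate [448. 272.] 1836 med [ 342.2 -120.4   11.2] rect [ 343.3 -111.4] [129.5 126.5] 75.2
```

View pics/crop1.png

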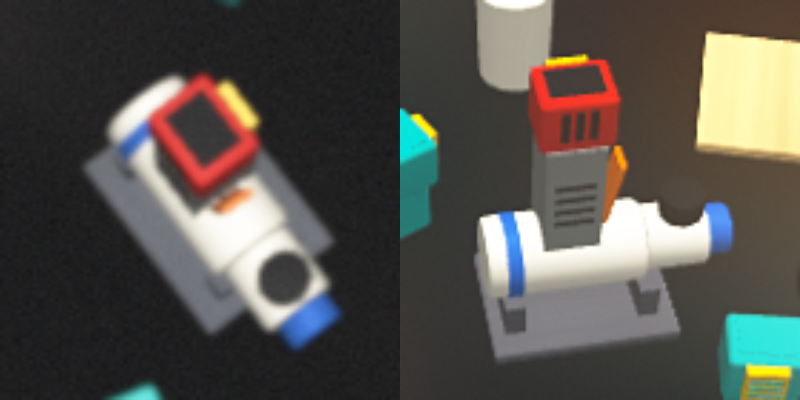

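The crop confirms it: red head latched in the grip, yellow tab at the upper right (gun +y), nozzle pointing lower right. Next I go above it.

Emit:
{"method": "jog_arm", "body": {
  "plan": [0, 0, 0.05, 0, 0, 0, 0.02, -0.03, 0.09, 0, 0, -8, 0.348, -0.5066, 0.1396, 0, 0, -119.2, 0.348, -0.5066, 0.1396, 0, 0, -119.2, 0.348, -0.5066, 0.1396, 0, 0, -119.2, 0.348, -0.5066, 0.1396, 0, 0, -119.2, 0.348, -0.5066, 0.1396, 0, 0, -119.2, 0.348, -0.5066, 0.1396, 0, 0, -119.2, 0.348, -0.5066, 0.1396, 0, 0, -119.2, 0.348, -0.5066, 0.1396, 0, 0, -119.2, 0.348, -0.5066, 0.1396, 0, 0, -119.2, 0.348, -0.5066, 0.1396, 0, 0, -119.2, 0.348, -0.5066, 0.1396, 0, 0, -119.2, 0.348, -0.5066, 0.1396, 0, 0, -119.2, 0.348, -0.5066, 0.1396, 0, 0, -119.2, 0.348, -0.5066, 0.1396, 0, 0, -119.2, 0.348, -0.5066, 0.1396, 0, 0, -119.2, 0.348, -0.5066, 0.1396, 0, 0, -119.2, 0.348, -0.5066, 0.1396, 0, 0, -119.2, 0.348, -0.5066, 0.1396, 0, 0, -119.2],
  "claw": 0.094
}}

```text
clock: 2.1
eef_pos: [574.5, -5.1, 345.2]
eef_rot: [3.141, -0.0, 0.638]
wrist_force: [0.6, 1.0, -0.0]
finger_gap: 93.8
finger_force: 0.0
```

```bash
python3 - <<'E'
from h import *
im,d,c=grab('wrist','w1.png'); print(c, manip.read_state()['eef_pos'],manip.read_state()['eef_rot'])
E
python3 m1.py wrist | grep -E "red|yel|blue|orange"
```

```text
{'fx': 370.37020725996683, 'fy': 370.37020725996683, 'cx': 320.5406850168794, 'cy': 235.98333489180482, 'origin': array([642.02777535,  44.40222988, 524.078379  ]), 'attitude': array([ 2.85547936e+00, -1.26125884e-04, -9.31998667e-01])} [574.55895095  -5.14557916 345.21237392] [ 3.14145920e+00 -1.95517462e-04  6.37779976e-01]
red [11. 24.] 781 med [531.8 364.8  84.8] rect [530.6 373.6] [51.  15.7] 55.5
red [37. 88.] 2242 med [500.7 309.7 105.8] rect [487.4 328.1] [59.  56.3] 64.9
red [323. 223.] 2230 med [587.1   0.6 234.7] rect [553.9 -22.8] [115.7  46.2] 34.4
yel [507.  64.] 122 med [810.1 -76.2  97.3] rect [812.6 -75.1] [29.8  7.2] 20.7
yel [ 5. 61.] 117 med [501.3 343.8 107.4] rect [500.4 343.4] [16.2 13.1] 26.7
yel [489.  78.] 11 med [799.5 -77.4  65.9] rect [799.7 -77.8] [6.3 2.9] 63.0
yel [447. 115.] 10 med [735.2 -59.8  97.2] rect [735.  -59.6] [8.  2.8] 12.2
yel [425. 125.] 10 med [712.7 -46.4  97.3] rect [712.6 -46.6] [3.1 6.7] 8.5
yel [355. 210.] 13 med [605.7 -19.1 219.2] rect [605.4 -18.7] [0.5 2.9] 30.1
yel [356. 214.] 15 med [604.7 -18.7 232.3] rect [604.5 -18.6] [1.2 
[... 195 characters left out ...]
-35.  232.4] rect [587.3 -34.9] [9.7 1. ] 32.4
yel [190. 282.] 73 med [395.6  64.   97.3] rect [396.2  64.4] [29.3  5.9] 21.8
blue [230.  21.] 4079 med [670.4 194.1  43.4] rect [667.4 208.6] [ 54.9 162.4] 32.5
blue [323. 161.] 438 med [613.5  19.9  94.5] rect [613.5  19.4] [ 9.6 62. ] 35.5
blue [320. 291.] 290 med [475.9 -79.7  80.7] rect [467.2 -85.8] [71.4 44.9] 35.9
orange [13. 60.] 8 med [506.9 337.2 109.2] rect [506.  338.4] [5.7 6. ] 1.0
orange [586. 219.] 6 med [ 744.2 -265.3  104.2] rect [ 744.5 -265.5] [1.6 3.4] 89.2
orange [596. 221.] 5 med [ 746.6 -267.5  117.3] rect [ 746.4 -266.9] [0.5 2.6] 28.6
orange [562. 227.] 11 med [ 720.2 -248.1  106.3] rect [ 719.7 -248.4] [3.  1.5] 22.6
```

View pics/w1.png

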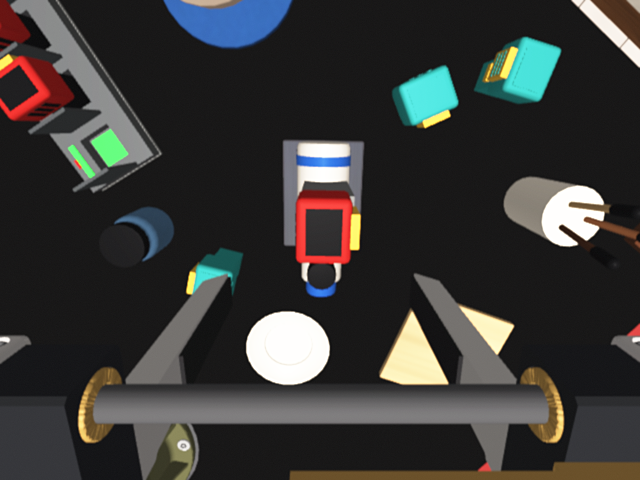

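The wrist view shows the pack head at (324,228) with its tab at (355,231), and the fingers straddling it. I need a finer head centre.

Run:
```python
from h import *
for n in ['wrist','top','side']:
    f=load(n);P=cloud(f);im=f['im'].astype(int)
    m=(P[...,2]>228)&(P[...,2]<242)&(abs(P[...,0]-575)<45)&(abs(P[...,1]+5)<45)
    redm=m&(im[...,0]>80)&(im[...,1]<60)
    dark=m&(im.max(2)<70)
    for nm,q in (('red',redm),('red+dark',redm|dark)):
        p=P[q]
        r=cv2.minAreaRect(p[:,:2].astype(np.float32)); print(n,nm,q.sum(),np.round(r,1) if 0 else r, p[:,2].mean())
f=load('wrist');k=f['k']
for u in (297,351): print(plane(f,u,240,235))
```

```text
wrist red 1085 ((578.4713745117188, -5.986793518066406), (55.56064987182617, 45.39269256591797), 35.57810592651367) 234.14421922347404
wrist red+dark 2667 ((578.4713745117188, -5.986793518066406), (55.56064987182617, 45.39269256591797), 35.57810592651367) 235.31334140854779
top red 89 ((574.54345703125, -6.844001770019531), (56.85321044921875, 45.528289794921875), 34.95450973510742) 234.04072036936148
top red+dark 245 ((574.54345703125, -6.844001770019531), (56.85321044921875, 45.528289794921875), 34.95450973510742) 235.53208960996136
side red 264 ((574.7989501953125, -2.8946151733398438), (55.65285110473633, 45.437992095947266), 37.4458122253418) 234.02656363341816
side red+dark 366 ((574.7989501953125, -2.8946151733398438), (55.65285110473633, 45.437992095947266), 37.4458122253418) 234.77550110030418
[559.57776305   7.05583973 235.        ]
[585.8548801 -28.3286526 235.       ]
```

Emit:
{"method": "jog_arm", "body": {
  "plan": [0.003, 0, -0.03, 0, 0, -0.5, 0.003, 0, -0.06, 0, 0, -0.5, 0.003, 0, -0.09, 0, 0, -0.5, 0.003, 0, -0.12, 0, 0, -0.5, 0.003, 0, -0.14, 0, 0, -0.5, 0.003, 0, -0.149, 0, 0, -0.5, 0.003, 0, -0.149, 0, 0, -0.5]
}}

```text
clock: 2.85
eef_pos: [577.4, -5.4, 195.4]
eef_rot: [-3.141, 0.001, 0.628]
wrist_force: [0.7, -0.8, 0.4]
finger_gap: 93.4
finger_force: 0.0
```

Emit:
{"method": "jog_arm", "body": {
  "plan": [0, 0, 0, 0, 0, 0, 0, 0, 0, 0, 0, 0, 0, 0, 0, 0, 0, 0, 0, 0, 0, 0, 0, 0, 0, 0, 0, 0, 0, 0, 0, 0, 0, 0, 0, 0, 0, 0, 0, 0, 0, 0, 0, 0, 0, 0, 0, 0],
  "claw": 0.03,
  "force": 20
}}

```text
clock: 3.65
eef_pos: [577.7, -5.4, 196.4]
eef_rot: [3.141, -0.0, 0.628]
wrist_force: [-2.0, -0.0, 3.9]
finger_gap: 46.0
finger_force: 20.0
```

Emit:
{"method": "jog_arm", "body": {
  "plan": [0, 0, 0.004, 0, 0, 0, 0, 0, 0.01, 0, 0, 0, 0, 0, 0.018, 0, 0, 0, 0, 0, 0.026, 0, 0, 0, 0, 0, 0.035, 0, 0, 0, 0, 0, 0.045, 0, 0, 0, 0, 0, 0.055, 0, 0, 0, 0, 0, 0.065, 0, 0, 0, 0, 0, 0.075, 0, 0, 0, 0, 0, 0.08, 0, 0, 0, 0, 0, 0.08, 0, 0, 0]
}}

```text
clock: 4.75
eef_pos: [577.9, -5.5, 276.8]
eef_rot: [3.141, -0.001, 0.628]
wrist_force: [0.0, -0.2, -3.5]
finger_gap: 46.0
finger_force: 20.0
```

Run:
```python
from h import *
im,d,c=grab('wrist','w2.png')
im,d,c=grab('side'); cv2.imwrite('pics/s2.png',cv2.resize(im[130:320,240:460,::-1],None,fx=2.5,fy=2.5))
print(manip.read_state()['wrist_force'],manip.read_state()['eef_pos'])
```

```text
[ 0.67318181  0.35069876 -3.63954309] [577.58316981  -5.50592149 275.69592033]
```

View pics/s2.png

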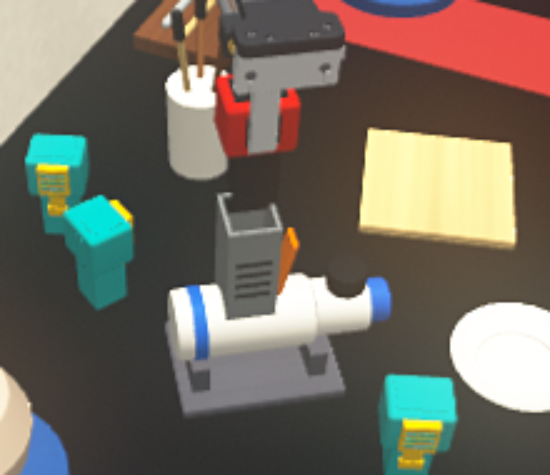

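The pack is out and held (red head below the fingers, grip mouth empty). Next is the board.

Emit:
{"method": "jog_arm", "body": {
  "plan": [-0.005, -0.015, 0, 0, 0, 0, -0.015, -0.05, 0, 0, 0, 0, -0.027, -0.09, 0, 0, 0, 0, -0.04, -0.13, 0, 0, 0, 0, -0.053, -0.175, 0, 0, 0, 0, -0.067, -0.22, 0, 0, 0, 0, -0.08, -0.26, 0, 0, 0, 0, -0.09, -0.295, 0, 0, 0, 0, -0.096, -0.3145, 0, 0, 0, 0, -0.096, -0.3145, -0.03, 0, 0, 0, -0.096, -0.3145, -0.07, 0, 0, 0, -0.096, -0.3145, -0.11, 0, 0, 0, -0.096, -0.3145, -0.145, 0, 0, 0, -0.096, -0.3145, -0.17, 0, 0, 0, -0.096, -0.3145, -0.185, 0, 0, 0, -0.096, -0.3145, -0.192, 0, 0, 0, -0.096, -0.3145, -0.196, 0, 0, 0, -0.096, -0.3145, -0.196, 0, 0, 0]
}}

```text
clock: 6.65
eef_pos: [481.8, -320.3, 80.6]
eef_rot: [3.141, -0.0, 0.628]
wrist_force: [0.1, 0.2, -2.9]
finger_gap: 46.1
finger_force: 20.0
```

Emit:
{"method": "jog_arm", "body": {
  "plan": [0, 0, -0.002, 0, 0, 0, 0, 0, -0.004, 0, 0, 0, 0, 0, -0.006, 0, 0, 0, 0, 0, -0.006, 0, 0, 0]
}}

```text
clock: 7.05
eef_pos: [481.6, -320.0, 73.9]
eef_rot: [-3.141, 0.0, 0.628]
wrist_force: [-0.2, 0.1, -3.1]
finger_gap: 46.1
finger_force: 20.0
```

Emit:
{"method": "jog_arm", "body": {
  "plan": [0, 0, -0.001, 0, 0, 0, 0, 0, -0.002, 0, 0, 0, 0, 0, -0.002, 0, 0, 0]
}}

```text
clock: 7.35
eef_pos: [481.8, -320.0, 73.4]
eef_rot: [3.141, -0.0, 0.628]
wrist_force: [-3.3, 3.7, 10.8]
finger_gap: 46.0
finger_force: 20.0
```

Emit:
{"method": "jog_arm", "body": {
  "plan": [0, 0, 0.001, 0, 0, 0, 0, 0, 0.001, 0, 0, 0, 0, 0, 0.001, 0, 0, 0, 0, 0, 0.001, 0, 0, 0, 0, 0, 0.001, 0, 0, 0],
  "claw": 0.075
}}

```text
clock: 7.85
eef_pos: [481.7, -320.0, 73.0]
eef_rot: [3.142, -0.0, 0.628]
wrist_force: [0.5, 0.5, -0.5]
finger_gap: 75.0
finger_force: 0.0
```

Emit:
{"method": "jog_arm", "body": {
  "plan": [0, 0, 0.02, 0, 0, 0, 0, 0, 0.05, 0, 0, 0, 0, 0, 0.09, 0, 0, 0, 0, 0, 0.13, 0, 0, 0, 0, 0, 0.17, 0, 0, 0, 0, 0, 0.19, 0, 0, 0, 0, 0, 0.19, 0, 0, 0],
  "claw": 0.094
}}

```text
clock: 8.55
eef_pos: [482.4, -320.5, 266.1]
eef_rot: [3.137, -0.002, 0.628]
wrist_force: [-0.3, -0.1, -1.3]
finger_gap: 93.5
finger_force: 0.0
```

Run:
```python
from h import *
grab('wrist','w3.png');grab('top')
for n in ['wrist','top']:
    f=load(n);P=cloud(f);im=f['im'].astype(int)
    m=(P[...,2]>104)&(P[...,2]<122)&(abs(P[...,0]-482)<60)&(abs(P[...,1]+320)<60)
    m&=((im[...,0]>80)&(im[...,1]<60))|(im.max(2)<70)
    p=P[m]; print(n,m.sum(),cv2.minAreaRect(p[:,:2].astype(np.float32)),np.median(p[:,2]))
print(manip.read_state()['eef_pos'],manip.read_state()['wrist_force'])
```

```text
wrist 2283 ((480.96380615234375, -317.46221923828125), (55.12109375, 44.206642150878906), 34.49006652832031) 112.65700444702497
top 42 ((474.1151428222656, -301.07623291015625), (31.738317489624023, 59.648414611816406), 86.32867431640625) 109.17673898366286
[ 481.52155349 -319.89665377  262.19733576] [ 0.7127875  -0.27721323 -0.29356266]
```

View pics/w3.png

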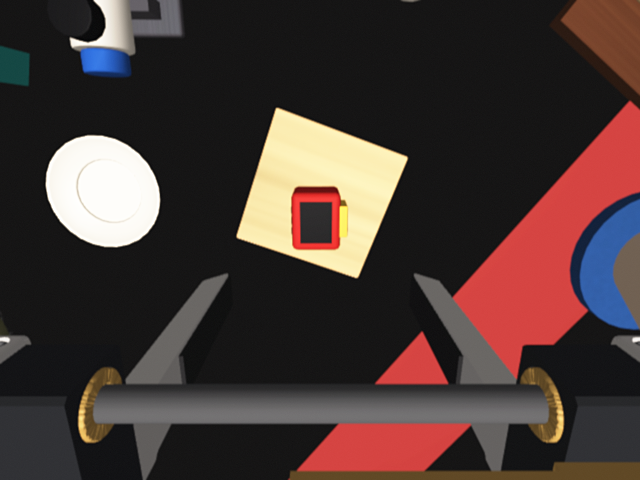

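The pack stands upright on the board at (317,218). Next is the trigger, with the gap turned 90° to lie along gun x.

Emit:
{"method": "jog_arm", "body": {
  "plan": [0.01, 0.033, 0, 0, 0, 8, 0.02, 0.066, 0, 0, 0, 16, 0.03, 0.099, 0, 0, 0, 24, 0.04, 0.132, 0, 0, 0, 32, 0.05, 0.165, 0, 0, 0, 40, 0.06, 0.198, 0, 0, 0, 48, 0.07, 0.231, 0, 0, 0, 56, 0.078, 0.26, 0, 0, 0, 64, 0.085, 0.285, 0, 0, 0, 72, 0.09, 0.302, 0, 0, 0, 80, 0.093, 0.3125, 0, 0, 0, 88, 0.093, 0.3125, 0, 0, 0, 90, 0.093, 0.3125, 0, 0, 0, 90]
}}

```text
clock: 9.95
eef_pos: [574.3, -7.2, 261.1]
eef_rot: [-3.139, -0.002, 2.199]
wrist_force: [-0.6, -0.4, 0.2]
finger_gap: 94.0
finger_force: 0.0
```

Run:
```python
from h import *
im,d,c=grab('wrist','w4.png'); print(manip.read_state()['eef_pos'],manip.read_state()['eef_rot'])
```

```text
[574.31898238  -7.41979949 261.47471482] [-3.13975801e+00 -1.54822152e-03  2.19739888e+00]
```

View pics/w4.png

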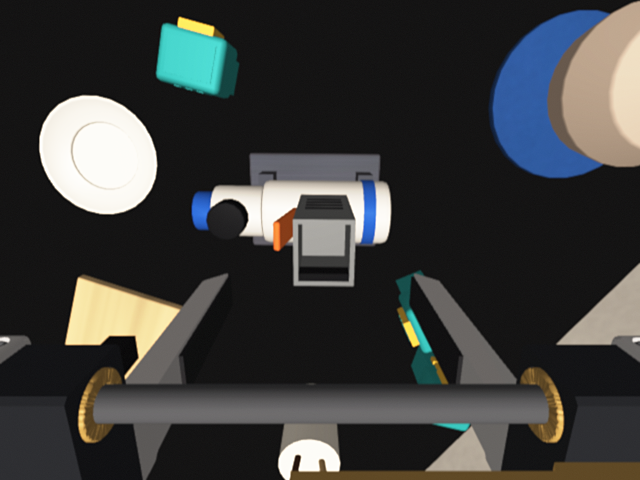

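Orange trigger end at (281,230), grip mouth at (324,245), both between the fingers. Descending.

Emit:
{"method": "jog_arm", "body": {
  "plan": [-0.001, -0.001, -0.02, 0, 0, 0, -0.001, -0.001, -0.045, 0, 0, 0, -0.001, -0.001, -0.065, 0, 0, 0, -0.001, -0.001, -0.085, 0, 0, 0, -0.001, -0.001, -0.105, 0, 0, 0, -0.001, -0.001, -0.12, 0, 0, 0, -0.001, -0.001, -0.13, 0, 0, 0, -0.001, -0.001, -0.133, 0, 0, 0, -0.001, -0.001, -0.133, 0, 0, 0]
}}

```text
clock: 10.9
eef_pos: [573.6, -8.6, 129.9]
eef_rot: [-3.141, -0.0, 2.198]
wrist_force: [1.0, -0.3, -0.5]
finger_gap: 93.8
finger_force: 0.0
```

Emit:
{"method": "jog_arm", "body": {
  "plan": [0, 0, 0, 0, 0, 0, 0, 0, 0, 0, 0, 0, 0, 0, 0, 0, 0, 0, 0, 0, 0, 0, 0, 0, 0, 0, 0, 0, 0, 0, 0, 0, 0, 0, 0, 0, 0, 0, 0, 0, 0, 0, 0, 0, 0, 0, 0, 0],
  "claw": 0.045,
  "force": 20
}}

```text
clock: 11.7
eef_pos: [573.8, -8.6, 130.4]
eef_rot: [3.142, 0.001, 2.198]
wrist_force: [-0.9, -3.1, 5.6]
finger_gap: 50.7
finger_force: 20.0
```

Emit:
{"method": "jog_arm", "body": {
  "plan": [0, 0, 0, 0, 0, 0, 0, 0, 0, 0, 0, 0, 0, 0, 0, 0, 0, 0, 0, 0, 0, 0, 0, 0]
}}

```text
clock: 12.1
eef_pos: [573.8, -8.6, 130.4]
eef_rot: [3.142, 0.001, 2.198]
wrist_force: [-0.4, -1.3, 4.3]
finger_gap: 50.8
finger_force: 20.0
```

Emit:
{"method": "jog_arm", "body": {
  "plan": [0, 0, 0, 0, 0, 0, 0, 0, 0, 0, 0, 0, 0, 0, 0, 0, 0, 0, 0, 0, 0, 0, 0, 0, 0, 0, 0.01, 0, 0, 0, 0, 0, 0.04, 0, 0, 0, 0, 0, 0.08, 0, 0, 0, 0, 0, 0.12, 0, 0, 0, 0, 0, 0.133, 0, 0, 0, 0, 0, 0.133, 0, 0, 0],
  "claw": 0.094
}}

```text
clock: 13.1
eef_pos: [574.3, -8.4, 265.5]
eef_rot: [3.138, 0.003, 2.199]
wrist_force: [0.2, -0.7, 0.2]
finger_gap: 93.8
finger_force: 0.0
```

Emit:
{"method": "jog_arm", "body": {
  "plan": [-0.01, -0.035, 0, 0, 0, 0, -0.023, -0.078, 0, 0, 0, 0, -0.036, -0.122, 0, 0, 0, 0, -0.049, -0.166, 0, 0, 0, 0, -0.062, -0.21, 0, 0, 0, 0, -0.075, -0.253, 0, 0, 0, 0, -0.086, -0.29, 0, 0, 0, 0, -0.092, -0.3105, 0, 0, 0, 0, -0.092, -0.3105, 0, 0, 0, 0, -0.092, -0.3105, 0, 0, 0, 0]
}}

```text
clock: 14.1
eef_pos: [481.5, -318.6, 261.7]
eef_rot: [-3.141, -0.002, 2.198]
wrist_force: [1.3, 0.3, 0.5]
finger_gap: 93.9
finger_force: 0.0
```

```bash
python3 - <<'E'
from h import *
grab('wrist','w5.png')
for n in ['wrist']:
    f=load(n);P=cloud(f);im=f['im'].astype(int)
    m=(P[...,2]>104)&(P[...,2]<122)&(abs(P[...,0]-482)<60)&(abs(P[...,1]+320)<60)
    m&=((im[...,0]>80)&(im[...,1]<60))|(im.max(2)<70)
    p=P[m]; print(n,m.sum(),cv2.minAreaRect(p[:,:2].astype(np.float32)),np.median(p[:,2]))
print(manip.read_state()['eef_pos'],manip.read_state()['eef_rot'])
E
python3 - <<'E'
import sys; sys.path.insert(0,'.')
import os; os.chdir('.')
from h import *
f=load('top');print('top scene earlier')
E
python3 m1.py top | grep -E "^red|^green"
```

```text
wrist 2395 ((478.6222839355469, -316.4177551269531), (53.70476531982422, 44.310089111328125), 35.673343658447266) 112.67589723280855
[ 481.78523996 -318.13493365  262.10674642] [-3.14136768e+00 -1.43191098e-03  2.19879299e+00]
top scene earlier
red [170. 278.] 287 med [508.  380.8 109.8] rect [513.2 395.7] [60.  54.4] 65.5
red [462. 284.] 175 med [ 477.  -301.6  110. ] rect [ 477.7 -301.4] [33.6 64.2] 84.3
red [198. 290.] 266 med [478.1 313.6 110. ] rect [483.7 327.5] [59.6 52.5] 65.8
green [230. 301.] 58 med [460.4 262.    9.9] rect [457.  262.9] [20.3 31.5] 56.8
```

Emit:
{"method": "jog_arm", "body": {
  "plan": [-0.001, 0.001, -0.04, 0, 0, 0, -0.001, 0.001, -0.08, 0, 0, 0, -0.001, 0.001, -0.115, 0, 0, 0, -0.001, 0.001, -0.145, 0, 0, 0, -0.001, 0.001, -0.165, 0, 0, 0, -0.001, 0.001, -0.18, 0, 0, 0, -0.001, 0.001, -0.188, 0, 0, 0, -0.001, 0.001, -0.19, 0, 0, 0, -0.001, 0.001, -0.19, 0, 0, 0]
}}

```text
clock: 15.05
eef_pos: [481.0, -318.0, 73.6]
eef_rot: [3.141, 0.001, 2.199]
wrist_force: [0.7, -0.4, -0.7]
finger_gap: 94.0
finger_force: 0.0
```

Emit:
{"method": "jog_arm", "body": {
  "plan": [0, 0, 0, 0, 0, 0, 0, 0, 0, 0, 0, 0, 0, 0, 0, 0, 0, 0, 0, 0, 0, 0, 0, 0, 0, 0, 0, 0, 0, 0, 0, 0, 0, 0, 0, 0, 0, 0, 0, 0, 0, 0],
  "claw": 0.045,
  "force": 25
}}

```text
clock: 15.75
eef_pos: [480.7, -318.1, 73.1]
eef_rot: [-3.141, 0.0, 2.198]
wrist_force: [-0.4, -0.9, 1.8]
finger_gap: 56.1
finger_force: 24.9
```

Emit:
{"method": "jog_arm", "body": {
  "plan": [0, 0, 0.01, 0, 0, 0, 0, 0, 0.03, 0, 0, 0, 0, 0, 0.065, 0, 0, 0, 0, 0, 0.105, 0, 0, 0, 0, 0, 0.145, 0, 0, 0, 0, 0, 0.18, 0, 0, 0, 0, 0, 0.2, 0, 0, 0, -0.002, 0.015, 0.2, 0, 0, -2, -0.006, 0.05, 0.2, 0, 0, -6, -0.011, 0.09, 0.2, 0, 0, -11, -0.016, 0.13, 0.2, 0, 0, -16, -0.021, 0.17, 0.2, 0, 0, -21, -0.026, 0.21, 0.2, 0, 0, -26, -0.031, 0.25, 0.2, 0, 0, -31, -0.036, 0.29, 0.2, 0, 0, -36, -0.041, 0.33, 0.2, 0, 0, -41, -0.047, 0.37, 0.2, 0, 0, -46, -0.052, 0.41, 0.2, 0, 0, -51, -0.057, 0.45, 0.2, 0, 0, -55, -0.061, 0.48, 0.2, 0, 0, -58]
}}

```text
clock: 17.75
eef_pos: [418.8, 164.1, 273.5]
eef_rot: [-3.142, -0.0, 1.184]
wrist_force: [0.5, -0.5, -2.8]
finger_gap: 56.1
finger_force: 24.8
```

Emit:
{"method": "jog_arm", "body": {
  "plan": [-0.001, 0.012, 0, 0, 0, -1.2, -0.002, 0.016, 0, 0, 0, -1.7, -0.002, 0.016, 0, 0, 0, -1.7, -0.002, 0.016, 0, 0, 0, -1.7]
}}

```text
clock: 18.15
eef_pos: [417.7, 177.3, 273.2]
eef_rot: [3.142, 0.0, 1.156]
wrist_force: [-1.0, 1.0, -2.9]
finger_gap: 56.3
finger_force: 24.8
```

```bash
python3 - <<'E'
from h import *
im,d,c=grab('wrist','w6.png'); s=manip.read_state(); print(c['origin'],s['eef_pos'],s['eef_rot'],s['wrist_force'],s['finger_gap'])
E
python3 m1.py wrist | grep -E "^red|^green|^yel|^grey"
```

```text
[452.09703886 253.31178744 451.99421201] [417.77200978 177.27770491 273.15430724] [3.14154582e+00 6.94294453e-05 1.15601637e+00] [ 0.70433908  0.08115302 -2.71873369] 56.14027499319152
red [323.  33.] 1868 med [485.  317.7 109.7] rect [483.3 323.2] [45.9 54.8] 66.2
grey [499. 241.] 113 med [594.3  49.2  31.3] rect [594.1  49.1] [15.9  2.4] 36.6
grey [449. 310.] 146 med [510.2 -14.   31.4] rect [515.  -15.5] [12.9 26.2] 73.7
```

View pics/w6.png

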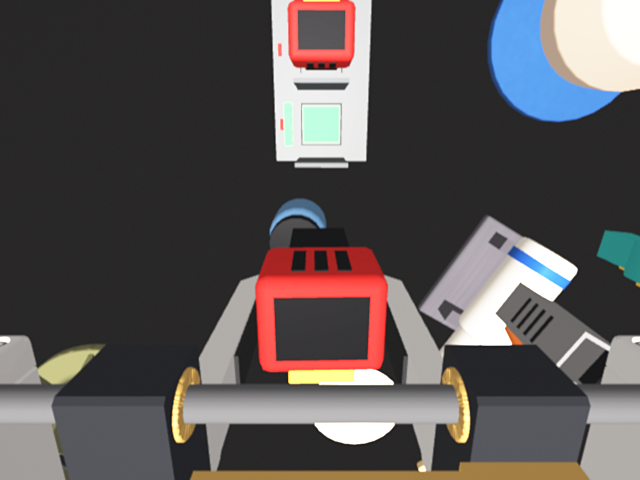

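The wrist view shows the green bay clear at (321,124), with its spare neighbour at (321,33). The held pack is upright at (321,320), tab towards the bottom of the image. Measuring both.

Run:
```python
from h import *
f=load('wrist');P=cloud(f);im=f['im'];hsv=cv2.cvtColor(im,cv2.COLOR_RGB2HSV)
v,u=np.mgrid[:480,:640]
g=(hsv[...,0]>45)&(hsv[...,0]<95)&(hsv[...,1]>50)&(u>298)&(u<346)&(v>95)&(v<152)
p=P[g];r=cv2.minAreaRect(p[:,:2].astype(np.float32));print('pad',g.sum(),r,np.median(p[:,2]))
px=cv2.minAreaRect(np.argwhere(g)[:,::-1].astype(np.float32));print(px,plane(f,*px[0],10))
# charger rim
m=(P[...,2]>24)&(P[...,2]<36)&(u>250)&(u<390)&(v<175)
print('rim',cv2.minAreaRect(P[m][:,:2].astype(np.float32)))
# held pack top
m=(v>240)&(v<375)&(u>250)&(u<392)&(P[...,2]>300)&(P[...,2]<325)&(im[...,1]<60)
t=P[m];zt=np.percentile(t[:,2],60);print('zt',zt)
m&=P[...,2]>zt-4
r=cv2.minAreaRect(P[m][:,:2].astype(np.float32));print('held',r)
a=np.deg2rad(66.24);T=np.array([417.67,178]);d=np.array(r[0])-T
print('pack rel TCP: along tool x',d@[np.cos(a),np.sin(a)],'side',d@[np.sin(a),-np.cos(a)])
```

```text
pad 1132 ((454.0899353027344, 256.2248840332031), (36.15375518798828, 38.90155792236328), 66.28341674804688) 10.07203613901467
((321.0, 123.5), (33.0, 34.0), 90.0) [454.20296761 256.42541573  10.        ]
rim ((470.24871826171875, 293.4342041015625), (157.57737731933594, 100.20137023925781), 66.26636505126953)
zt 313.50204512429025
held ((419.99688720703125, 180.764892578125), (42.55660629272461, 58.29438400268555), 63.0291862487793)
pack rel TCP: along tool x 3.468061356266671 side 1.015669962136375
```

Emit:
{"method": "jog_arm", "body": {
  "plan": [0.01, 0.022, 0, 0, 0, 0, 0.023, 0.05, 0, 0, 0, 0, 0.032, 0.07, 0, 0, 0, 0, 0.035, 0.077, -0.015, 0, 0, 0, 0.035, 0.077, -0.04, 0, 0, 0, 0.035, 0.077, -0.06, 0, 0, 0, 0.035, 0.077, -0.07, 0, 0, 0, 0.035, 0.077, -0.073, 0, 0, 0, 0.035, 0.077, -0.073, 0, 0, 0]
}}

```text
clock: 19.1
eef_pos: [453.0, 254.7, 200.5]
eef_rot: [3.141, -0.0, 1.156]
wrist_force: [0.6, 0.9, -2.4]
finger_gap: 56.0
finger_force: 24.9
```

Run:
```python
from h import *
print(manip.read_state()['eef_pos'])
for n in ['side','top']:
    im,d,c=grab(n,n+'6.png'); f=load(n);P=cloud(f);hsv=cv2.cvtColor(im,cv2.COLOR_RGB2HSV)
    m=((hsv[...,0]<8)|(hsv[...,0]>172))&(hsv[...,1]>140)&(abs(P[...,0]-453)<55)&(abs(P[...,1]-255)<55)&(P[...,2]>150)
    p=P[m]; print(n,m.sum(), p.min(0) if len(p) else 0,p.max(0) if len(p) else 0)
    if len(p): 
        print(cv2.minAreaRect(p[:,:2].astype(np.float32))); v,u=np.argwhere(m).mean(0); print(u,v)
f=load('side');im=f['im'];cv2.imwrite('pics/s6.png',cv2.resize(im[280:480,240:460,::-1],None,fx=2.7,fy=2.7))
```

```text
[452.97889153 254.74137168 200.52570627]
side 691 [429.5839459  227.38402403 169.58801561] [485.36453718 286.67468201 314.50750631]
((453.2942810058594, 257.6914978027344), (45.17623519897461, 58.551307678222656), 63.40989303588867)
340.4413892908828 335.73227206946456
top 21 [459.93317871 224.76559878 225.35791292] [480.51064211 274.32960512 483.33292801]
((474.5122375488281, 248.3182373046875), (52.44071960449219, 10.013280868530273), 66.20406341552734)
223.23809523809524 288.4761904761905
```

View pics/s6.png

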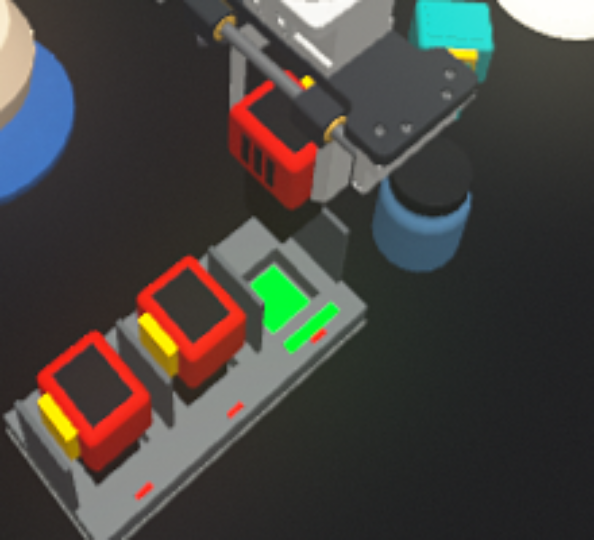

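The bay is open below the held pack, which is about 3 mm too far along +y by both cameras. I shift it slightly and lower in stages.

Emit:
{"method": "jog_arm", "body": {
  "plan": [-0.001, -0.002, -0.02, 0, 0, 0, -0.001, -0.002, -0.045, 0, 0, 0, -0.001, -0.002, -0.065, 0, 0, 0, -0.001, -0.002, -0.08, 0, 0, 0, -0.001, -0.002, -0.09, 0, 0, 0, -0.001, -0.002, -0.098, 0, 0, 0, -0.001, -0.002, -0.103, 0, 0, 0, -0.001, -0.002, -0.107, 0, 0, 0, -0.001, -0.002, -0.11, 0, 0, 0, -0.001, -0.002, -0.113, 0, 0, 0, -0.001, -0.002, -0.113, 0, 0, 0]
}}

```text
clock: 20.3
eef_pos: [451.6, 253.0, 86.9]
eef_rot: [-3.141, 0.0, 1.156]
wrist_force: [-0.8, 0.7, -3.8]
finger_gap: 56.2
finger_force: 24.9
```

Inside the pocket (stem bottom at about 26 mm, below the 30 mm rim) with no contact.

Emit:
{"method": "jog_arm", "body": {
  "plan": [0, 0, -0.004, 0, 0, 0, 0, 0, -0.008, 0, 0, 0, 0, 0, -0.011, 0, 0, 0, 0, 0, -0.013, 0, 0, 0, 0, 0, -0.014, 0, 0, 0, 0, 0, -0.014, 0, 0, 0]
}}

```text
clock: 20.9
eef_pos: [451.6, 253.0, 72.9]
eef_rot: [-3.141, 0.0, 1.156]
wrist_force: [-0.2, 0.7, -3.2]
finger_gap: 56.0
finger_force: 24.9
```

Emit:
{"method": "jog_arm", "body": {
  "plan": [0, 0, -0.001, 0, 0, 0, 0, 0, -0.002, 0, 0, 0, 0, 0, -0.002, 0, 0, 0]
}}

```text
clock: 21.2
eef_pos: [451.8, 253.1, 71.2]
eef_rot: [3.141, -0.0, 1.156]
wrist_force: [0.2, -0.3, -0.8]
finger_gap: 56.3
finger_force: 24.9
```

Emit:
{"method": "jog_arm", "body": {
  "plan": [0, 0, -0.0005, 0, 0, 0, 0, 0, -0.0005, 0, 0, 0]
}}

```text
clock: 21.4
eef_pos: [451.8, 253.2, 71.1]
eef_rot: [3.141, -0.001, 1.156]
wrist_force: [-2.3, -0.6, 5.3]
finger_gap: 56.2
finger_force: 24.9
```

Emit:
{"method": "jog_arm", "body": {
  "plan": [0, 0, 0, 0, 0, 0, 0, 0, 0, 0, 0, 0, 0, 0, 0, 0, 0, 0, 0, 0, 0, 0, 0, 0, 0, 0, 0, 0, 0, 0],
  "claw": 0.08
}}

```text
clock: 21.9
eef_pos: [451.7, 253.0, 70.5]
eef_rot: [3.142, 0.0, 1.156]
wrist_force: [0.3, -0.5, -0.1]
finger_gap: 80.1
finger_force: 0.0
```

Emit:
{"method": "jog_arm", "body": {
  "plan": [0, 0, 0.02, 0, 0, 0, 0, 0, 0.05, 0, 0, 0, 0, 0, 0.09, 0, 0, 0, 0, 0, 0.13, 0, 0, 0, -0.03, -0.07, 0.17, 0, 0, 0, -0.034, -0.077, 0.2, 0, 0, 0, -0.034, -0.077, 0.2, 0, 0, 0, -0.034, -0.077, 0.2, 0, 0, 0]
}}

```text
clock: 22.7
eef_pos: [418.0, 175.5, 272.0]
eef_rot: [3.139, -0.002, 1.155]
wrist_force: [1.1, 0.1, -0.8]
finger_gap: 80.2
finger_force: 0.0
```

```bash
python3 - <<'E'
from h import *
im,d,c=grab('wrist','w7.png')
f=load('wrist');P=cloud(f)
m=(P[...,2]>106)&(P[...,2]<116)&(abs(P[...,0]-453)<40)&(abs(P[...,1]-255)<40)&(im[...,1]<60)
print(m.sum(),cv2.minAreaRect(P[m][:,:2].astype(np.float32)),np.median(P[m][:,2]))
im,d,c=grab('side','s7.png');cv2.imwrite('pics/s7c.png',cv2.hconcat([cv2.resize(im[180:480,240:460,::-1],(396,540)),cv2.resize(cv2.imread('pics/w7.png')[0:330,200:440],(393,540))]))
E
python3 m1.py side | grep -E "^red|^orange"
```

```text
27 ((479.18157958984375, 266.3210144042969), (45.83997344970703, 43.15171813964844), 20.820175170898438) 109.2394499502953
red [344. 374.] 734 med [443.  267.4 107.8] rect [448.2 249.5] [57.3 56.5] 66.2
red [313. 400.] 714 med [468.2 333.  109.2] rect [479.7 318. ] [59.  57.5] 65.0
red [277. 429.] 789 med [496.8 399.3 109.2] rect [511.6 391.4] [45.7 56.4] 66.4
orange [354. 234.] 80 med [545.8 -17.8 141.4] rect [546.2 -24.2] [11.7 22.4] 18.4
```

View pics/s7c.png

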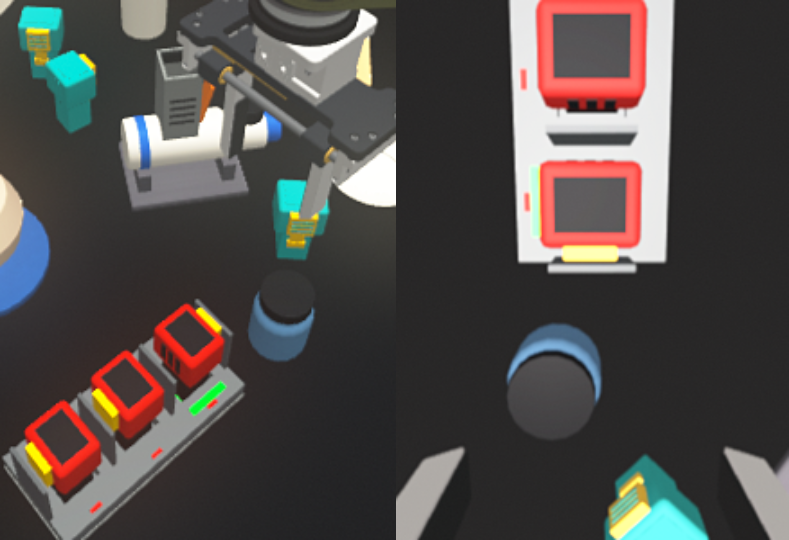

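The pack stands upright and level with the spares in the green bay (left half (190,340), right half (588,205)). The gripper is clear and the trigger is back at rest.

```bash
python3 -c "
from h import *
print(manip.sign_off())"
```

```text
the job is handed in; nothing more can be done
None
```

The job was handed in at about 23 s of the 72 s limit: the pack was unlatched and stood on the ware board, the trigger squeezed home and let go, and the pack set upright in the green bay; `sign_off()` returned no verdict.

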